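# Open the box jig with the reversing ratchet

## Task

The lid of the box jig is held shut by a clamp dog on a bolt, and the ratchet that sits on that bolt is still set to tighten. Flip the ratchet's direction lever fully over to its loosening side (counter-clockwise seen from above), swing the handle to and fro until the dog has turned well clear of the lid, then lift the lid by its bar until it rests open on its stop. Leave the lever on the loosening side and do not push the dog by hand or disturb the other things on the bench.

Things in the scene. Friction and masses are not known exactly. Their poses are not given: they have to be found in the camera images.
- jig: Box jig, fixed: grey base plate 215 x 225 x 12 mm with a dark open box 110 x 120 x 50 mm on it. Origin on the table under the plate; x points across the lid from its free edge to its hinge, z up; the ratchet is on its -y side. Two steel stop pillars for the handle (12 mm thick, 105 mm tall) stand 75 mm from the bolt's axis.
- lid_bar (a point): Middle of the lid's pull bar: round, 10 mm thick, 70 mm long between its posts, centre line 35 mm above the lid's top and 90 mm from the hinge line. The lid is an aluminium plate 113 x 120 x 8 mm, 0.45 kg, top 70 mm above the table when shut. Axes turn with the lid: y along bar and hinge; shut, x points level from bar to hinge. The bar can turn between the fingers as the lid rises.
- lid_hinge (a point): A point midway on the lid's hinge line, 62.5 mm above the table, level with the lid's underside. Axes as for lid_bar; in this frame the bar's centre lies at (-90, 0, 43) mm.
- lid (a joint): Lid angle, rad: 0 shut, grows as it opens upward about the hinge (the bar swings up and over to the hinge side), 1.8 (103 degrees) on its stop. It hinges freely: let go, it falls shut below about 1.5 rad and falls back onto the stop beyond that. It cannot rise while the dog is over its edge.
- dog (a joint): Angle of the bolt and the clamp dog fixed to it, rad: 0 fully tight (cannot go lower), grows counter-clockwise seen from above (loosening), at most 2.4. Starts at 0 to 0.12. Clear of the lid beyond 1.1. The bolt is stiff (0.5 N m, about 7 N in all at the handle's grip) and stays where it is left.
- dog_nose (a point): Near the nose of the clamp dog, a steel bar 16 mm wide, 11 mm high, that reaches 46 mm out from the bolt's axis, under the ratchet's head. When tight it overlaps the lid's side edge by 14 mm. y points out along the dog, z up.
- head_top (a point): Middle of the top face of the ratchet's head, on the bolt's vertical axis, about 113 mm above the table; x points out along the handle, z up. The steel reversible ratchet has a round head 56 mm across, 26 mm high, and a straight handle reaching 170 mm from the axis. It turns about this axis and cannot be lifted off.
- handle_grip (a point): Middle of the handle's round steel grip, 22 mm thick (it runs 60 to 170 mm from the bolt's axis); this point is 125 mm from the axis, about 98 mm above the table, on the centre line; x points outward along the handle, z up.
- ratchet (a joint): Handle angle, rad, counter-clockwise positive from above; 0 points straight away from the lid. The pillars limit it to -0.75 .. 0.75, so one stroke is not enough. Lever on loosen: positive swings drive the bolt, negative ones click freely (14 teeth: up to 0.5 rad of play before it drives again). Lever on tighten: positive swings only click. Stays where left; alone it takes about 2.5 N.
- lever (a joint): Direction lever's angle relative to the handle, rad, counter-clockwise positive from above, about the bolt's axis: -0.436 tighten (it starts within 0.06 of that), +0.436 loosen; 0, in line with the handle, is neutral. Stiff (3 to 6 N at the tab), stays where it is left; drives reliably beyond 0.3.
- lever_tab (a point): Outer part of the direction lever: a dark steel upright tab on top of the head, pointing out along the handle: 8 mm thick, 36 mm long (9 to 45 mm from the bolt's axis), standing 17 mm above the head's top face (a 5 mm high disc, 26 mm across, surrounds the axis). This point is 35 mm from the axis, half-way up; x points outward along the tab, z up.
- oiler: Bystander, leave it: white plastic oil bottle with a thin spout, standing, 54 mm across, 172 mm tall. Origin at the middle of its underside.
- block123: Bystander, leave it: steel setup block 76 x 51 x 25 mm lying flat with six dark holes on top. Origin at the middle of its underside.
- spanner: Bystander, leave it: steel open spanner, 170 mm long, lying. Origin at the middle of its underside.
- collet: Bystander, leave it: steel collet standing on the jig's base plate in front of the box, 44 mm across, 68 mm tall. Origin at the middle of its underside.
- tin: Bystander, leave it: plain metal tin, 68 mm across, 65 mm tall. Origin at the middle of its underside.
- parallels: Bystander, leave it: pair of steel parallel bars, 150 x 26 x 30 mm together. Origin at the middle of its underside.
- mallet: Bystander, leave it: rubber-handled hammer, 270 mm long, lying. Origin at the middle of its underside.

How it is judged (in metres and radians):
On the way, in this order (a step that is already met when the one before it is completed fails the run):
1. the direction lever is over on the loosening side (value of joint lever above 0.3 rad), for 0.2 s.
2. the dog is turned clear of the lid (value of joint dog above 1.1 rad), for 0.2 s.
3. the lid is up on its stop (value of joint lid above 1.7 rad), for 0.2 s.
At the end, for the whole second after the job is handed in: The lid rests open on its stop (beyond 1.72 rad) and is still, the dog is turned beyond 1.1 rad, clear of the lid, and the direction lever is on the loosening side (beyond 0.25 rad) (value of joint lever above 0.25 rad and value of joint dog above 1.1 rad and value of joint lid above 1.72 rad and velocity of joint lid between -0.1 and 0.1 rad/s); the robot touches nothing.
It fails at once if the fingers push the dog round directly (over 5 N) instead of working the ratchet (contact force between the fingers and dog_c0 above 5 N).
It fails at once if a bystander is shoved by more than 30 mm (distance of any of oiler, block123, spanner, collet, tin, parallels, mallet from where it was at the start of the episode above 0.03 m).
It fails at once if the oil bottle or the collet is tipped over (angle between any of oiler, collet's own z axis and vertical above 0.6 rad).
It also fails if it takes over 67 s, if anything falls off the work surface, if the arm or the gripper's body presses on something with over 40 N, if the wrist force passes 120 N, or if a joint passes its speed limit or range.

## Robot

A 6-joint arm with a two-finger parallel gripper is mounted at the origin on the work surface. World frame = base frame: x ahead of the robot, y to its left, z up, the work surface at z = 0. Lengths are in mm, angles in degrees, forces in N, time in s.
With the tool pointing down it reaches from about 400 to 825 mm from the base axis. Payload 7 kg.
Tool frame: the origin (TCP) lies midway between the tips of the shut fingers; the grasp point (between the pads) lies 19 mm behind it; z points along the fingers, x is the direction in which the jaws open and shut, and the axes are right-handed (so a half turn about z gives the same grasp; the last joint's range is limited). The gripper opens to 85 mm and grips with 20 to 120 N. Pads are 22 mm wide; open, the fingers measure 114 mm over their backs; the gripper's body (76 mm by 85 mm) begins 54 mm behind the grasp point. The pads swing forward as they close: fully open they stand 13 mm farther back than shut.
Start: joints at [-54.311, 20.546, 0.682, 0, -70.136, -16.507], TCP at [221.765, -637.507, 231.302] pointing down, gripper open.
Joint ranges: [-176.03, 176.03], [-82.01, 121.73], [-58.28, 71.71], [-173.87, 95.51], [-174.79, -0.11], [-173.66, 173.66]. Speed limits (degrees/s): [136.94, 136.94, 172.46, 180, 180, 180].

## Interface

Orientations are given as a 3x3 rotation matrix whose columns are the frame's x, y, z axes.
In Python, from rig import sensors, vision, close_job gives the robot as it stands. The module is installed in compiled form; this text tells all that it offers.
- The arm moves only by the tool move_arm, never from a script. Its argument "series" is one flat list of numbers, 5 for each row, row after row: the shift along the tool's x, y, z in m, then the turn about the tool's z in degrees, then the finger opening in m, from 0 to 0.0854. In form: [dx, dy, dz, yaw, jaw, dx, dy, dz, yaw, jaw, ...]. A call has 1 to 20 rows; each row shifts and turns the commanded pose from where the row before left it, along the tool's axes as they then stand; what a row does not reach is not made up. A row lasts 1/10 s, in which the tool goes at most 50 mm and 8.59 degrees, less where a joint would pass 70% of its speed; a pose out of reach is approached as far as the arm can. A call with a gripper value outside its range is refused whole. The fingers move at their own pace and stop on an object; "newtons" is the grip in N (left out, the last holds). Time passes only in rows, so rows that do not move let the fingers close. It gives the time, the measured TCP pose, the force and the opening at its end, in the units of the state.
- sensors.sense(): the state, without advancing time (a new reading comes with each control period).
- vision.camera(name): name is "scene" or "top"; returns a dict with "image" (400x640x3 uint8, blue, green, red), "fx", "fy", "cx", "cy" (pixels), "xyz" and "orientation" of the camera in the world. Camera axes: x right, y up, looking along -z (the intrinsics and any distortion apply to the point x, -y, -z); pixel columns grow to the right and rows downward; lengths in mm; the calibration is good to about 2 mm. A picture is of the moment at which its call begins. There is no depth.
- close_job(): hands the job in, once; it reports no verdict.
The state is a dict: "clock": time; "joints": joint angles; "qvel": joint speeds; "tau": joint torques, N m; "tcp_pos": TCP position; "tool_rot": TCP orientation; "contact_force": force on the tool from outside, world axes, zero at the start; "ft_torque": the same for the moment, N m; "finger_gap": finger opening in mm.
Only numpy, scipy, OpenCV 4.12 (cv2) and the standard library are available. Lean on these libraries where they do the work, as an engineer would, in place of code of your own. Each camera call takes 0.05 s, during which the arm holds its last target.

## Working session

There is one attempt and no reset: what is moved stays moved. The work goes in short steps, Python scripts to look and compute and a tool call to move; the robot and the scene stay as the last step left them, time stands still between calls to the robot, and variables do not carry over. Pictures are saved under pics/ and viewed, and the job is handed in when it is done.

Besides the shell and the picture viewer there is one more tool, called as a command line: name --argument value ..., lists and objects as JSON in quotes. move_arm: Moves the arm, as the interface text tells. Its arguments: {"type":"object","properties":{"series":{"type":"array","items":{"type":"number"}},"newtons":{"type":"number"}},"required":["series"]}

```bash
mkdir -p pics; ls
python3 - <<'E'
from rig import sensors, vision
import cv2,numpy as np
s=sensors.sense()
for k,v in s.items(): print(k,np.round(v,3).tolist())
for n in("scene","top"):
    c=vision.camera(n); cv2.imwrite(f"pics/{n}0.png",c["image"])
    print(n,{k:np.round(v,4).tolist() for k,v in c.items() if k!="image"})
E
```

```text
pics
clock 0.0
joints [-54.308, 20.59, 0.634, -0.021, -70.136, -16.507]
qvel [0.028, -0.069, 0.017, -0.061, -0.037, 0.059]
tau [0.001, -58.332, 29.342, 6.936, -0.006, -0.0]
tcp_pos [221.64, -637.065, 230.38]
tool_rot [[-0.329, 0.945, -0.001], [0.945, 0.329, 0.001], [0.002, -0.0, -1.0]]
contact_force [0.192, -0.296, 0.247]
ft_torque [0.009, 0.022, 0.022]
finger_gap 85.087
scene {'fx': 470.403, 'fy': 470.403, 'cx': 321.6586, 'cy': 204.2136, 'xyz': [999.9244, 443.1583, 1005.1957], 'orientation': [[-0.6248, -0.6674, 0.4052], [0.7808, -0.5335, 0.3252], [-0.0009, 0.5195, 0.8545]]}
top {'fx': 430.09, 'fy': 430.09, 'cx': 320.6428, 'cy': 200.1508, 'xyz': [472.2575, 116.6566, 1242.7581], 'orientation': [[0.0048, 0.9971, -0.0762], [-1.0, 0.005, 0.002], [0.0023, 0.0762, 0.9971]]}
```

View pics/scene0.png

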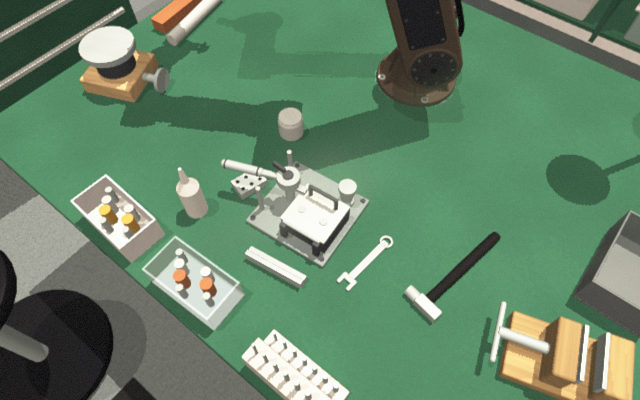

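View pics/top0.png

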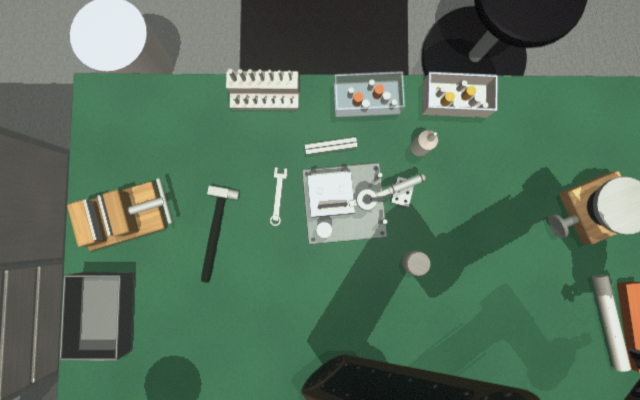

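The scene view shows the jig at about (310,212) with the ratchet head at (288,178). In the top view the jig is at (345,203), the head at (367,200) and the handle tip at (422,180). I'll zoom in.

Run:
```python
import cv2
a=cv2.imread("pics/scene0.png")[140:270,210:375]; cv2.imwrite("pics/scene0z.png",cv2.resize(a,None,fx=4.6,fy=4.6,interpolation=cv2.INTER_CUBIC))
a=cv2.imread("pics/top0.png")[150:255,295:435]; cv2.imwrite("pics/top0z.png",cv2.resize(a,None,fx=5.5,fy=5.5,interpolation=cv2.INTER_CUBIC))
```

```text
(no output)
```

View pics/scene0z.png

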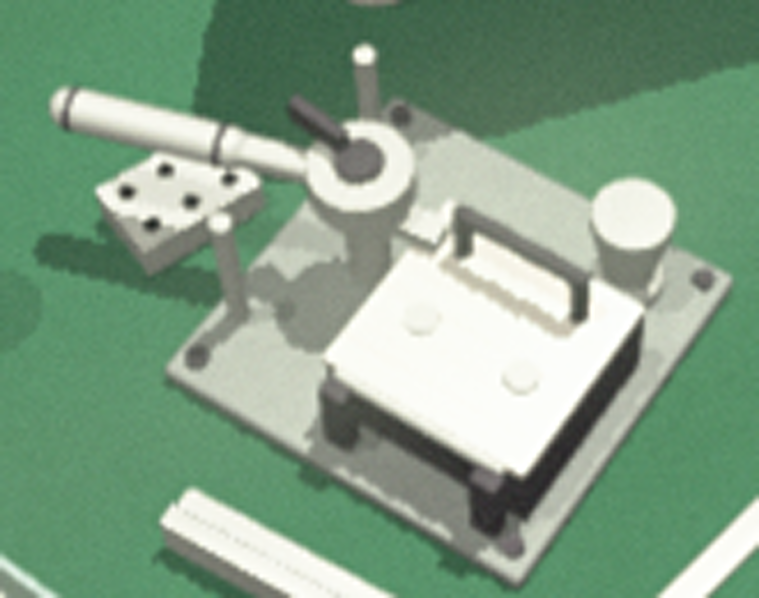

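View pics/top0z.png

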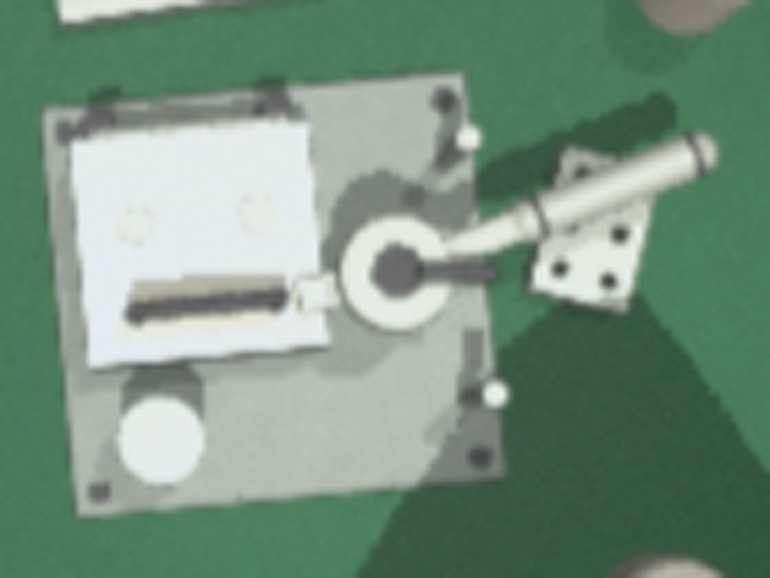

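```bash
cat > h.py <<'E'
import numpy as np
C={'scene':dict(f=470.403,c=(321.6586,204.2136),p=[999.9244,443.1583,1005.1957],R=[[-0.6248,-0.6674,0.4052],[0.7808,-0.5335,0.3252],[-0.0009,0.5195,0.8545]]),
'top':dict(f=430.09,c=(320.6428,200.1508),p=[472.2575,116.6566,1242.7581],R=[[0.0048,0.9971,-0.0762],[-1.0,0.005,0.002],[0.0023,0.0762,0.9971]])}
Z={'scene':(4.6,210,140),'top':(5.5,295,150)}
def uz(n,u,v):
    k,a,b=Z[n]; return ((u+.5)/k-.5+a,(v+.5)/k-.5+b)
def ray(n,u,v):
    c=C[n]; d=np.array([(u-c['c'][0])/c['f'],-(v-c['c'][1])/c['f'],-1.]); return np.array(c['p']),np.array(c['R'])@d
def atz(n,uv,z):
    p,d=ray(n,*uv); return p+d*(z-p[2])/d[2]
def proj(n,P):
    c=C[n]; q=np.array(c['R']).T@(np.array(P,float)-c['p']); return np.array([c['c'][0]-c['f']*q[0]/q[2],c['c'][1]+c['f']*q[1]/q[2]])
def tri(a,b):
    (p,d),(q,e)=ray('top',*a),ray('scene',*b)
    s=np.linalg.lstsq(np.c_[d,-e],q-p,rcond=None)[0]
    A,B=p+d*s[0],q+e*s[1]; return (A+B)/2,np.linalg.norm(A-B)
E
python3 - <<'E'
from h import *
np.set_printoptions(precision=1,suppress=True)
pt={'plateA':((45,108),(520,583),12),'B':((463,73),(168,372),12),'C':((505,478),(400,98),12),'D':((78,515),(732,278),12),
'disc':((397,271),(360,162),118),'tip':((712,153),(57,105),98),'bar1':((130,310),(583,280),110),'bar2':((284,296),(460,212),110),'pilP':((469,136),(220,222),105),'pilN':((495,393),(364,54),105),
'tabtip':((493,270),(294,100),130),'collet':((160,440),(632,210),80)}
for k,(a,b,z) in pt.items():
    A,B=uz('top',*a),uz('scene',*b)
    print(k,atz('top',A,z),atz('scene',B,z),*tri(A,B))
E
```

```text
plateA [655.5 166.2  12. ] [657.4 170.9  12. ] [655.8 167.7   5.1] 2.9538155792301715
B [675.2 -53.3  12. ] [679.1 -48.8  12. ] [676.4 -54.1   2.6] 1.2884890738477617
C [463.3 -73.9  12. ] [466.4 -69.   12. ] [462.6 -74.2   3.8] 2.2692849736594427
D [443.1 147.4  12. ] [446.5 149.   12. ] [443.1 147.4   6.1] 0.40303487258062176
disc [562.2  -6.6 118. ] [566.   -4.4 118. ] [562.8  -7.5 111.6] 0.2972471327122606
tip [ 622.3 -162.6   98. ] [ 627.1 -160.8   98. ] [ 623.7 -165.1   90.5] 1.4353565579478218
bar1 [543.4 120.7 110. ] [547.3 122.  110. ] [544.1 120.3 104.1] 0.9180695785932584
bar2 [550.5  46.8 110. ] [554.   50.1 110. ] [550.8  46.7 103.1] 0.8356664748347586
pilP [629.1 -43.2 105. ] [630.6 -41.6 105. ] [629.4 -43.5 101.8] 0.3760551793505731
pilN [504.6 -55.  105. ] [506.3 -54.2 105. ] [504.8 -55.5 102.3] 0.307488445580375
tabtip [561.9 -50.6 130. ] [563.9 -48.9 130. ] [562.1 -51.1 126.3] 0.3166070268441767
collet [481.5 105.7  80. ] [483.  105.1  80. ] [481.9 105.1  78.6] 1.3715309541342964
```

Estimates from averaging both views:

| Item | Value |
|---|---|
| Bolt axis | about (564, -5.5) |
| Jig yaw | about 5.4° |
| Handle, world direction | about -69° (joint +0.28 rad) |
| Lever tab, world direction | about -91° |

To flip the lever, I'll put the TCP over the bolt with the jaws 50 mm open and yaw, so that one finger sweeps the tab over.

move_arm --series '[0.0303, 0.0332, 0, 0, 0.05, 0.0303, 0.0332, 0, 0, 0.05, 0.0303, 0.0332, 0, 0, 0.05, 0.0303, 0.0332, 0, 0, 0.05, 0.0303, 0.0332, 0, 0, 0.05, 0.0303, 0.0332, 0, 0, 0.05, 0.0303, 0.0332, 0, 0, 0.05, 0.0303, 0.0332, 0, 0, 0.05, 0.0303, 0.0332, 0, 0, 0.05, 0.0303, 0.0332, 0, 0, 0.05, 0.0303, 0.0332, 0, 0, 0.05, 0.0303, 0.0332, 0, 0, 0.05, 0.0303, 0.0332, 0, 0, 0.05, 0.0303, 0.0332, 0, 0, 0.05, 0.0303, 0.0332, 0, 0, 0.05, 0.0303, 0.0332, 0, 0, 0.05]'

```text
clock: 1.7
tcp_pos: [564.5, -3.2, 231.2]
tool_rot: [[-0.329, 0.944, -0.0], [0.944, 0.329, 0.0], [0.0, -0.0, -1.0]]
contact_force: [0.8, -1.6, -0.3]
finger_gap: 50.3
```

move_arm --series '[0, 0, 0, -8.5, 0.05, 0, 0, 0, -8.5, 0.05, 0, 0, 0, -8.5, 0.05, 0, 0, 0, -8.5, 0.05, 0, 0, 0, -8.5, 0.05, 0, 0, 0, -8.5, 0.05, 0, 0, 0, -8.5, 0.05, 0, 0, 0, -8.5, 0.05, 0, 0, 0, -8.5, 0.05, 0, 0, 0, -8.5, 0.05, 0, 0, 0, -8.5, 0.05, 0, 0, 0, -8.5, 0.05, 0, 0, 0, -8.5, 0.05, 0, 0, 0, -8.5, 0.05, 0, 0, 0, 0, 0.05, 0, 0, 0, 0, 0.05]'

```text
clock: 3.3
tcp_pos: [564.0, -5.1, 231.1]
tool_rot: [[-0.67, -0.742, -0.0], [-0.742, 0.67, -0.0], [0.0, 0.0, -1.0]]
contact_force: [0.7, 0.4, -1.4]
finger_gap: 49.8
```

```bash
cat >> h.py <<'E'
def st():
    from rig import sensors
    s=sensors.sense(); R=np.array(s['tool_rot'])
    print('t',round(s['clock'],2),'tcp',np.round(s['tcp_pos'],1).tolist(),'phi',round(np.degrees(np.arctan2(R[1,0],R[0,0]))%360,1),'F',np.round(s['contact_force'],1).tolist(),'M',np.round(s['ft_torque'],2).tolist(),'gap',round(s['finger_gap'],1),'j6',np.round(s['joints'][5],1)); return s
def go(x,y,z=None):
    from rig import sensors
    s=sensors.sense(); R=np.array(s['tool_rot']);p=np.array(s['tcp_pos'])
    t=np.array([x,y,p[2] if z is None else z]); print('tool shift mm',np.round(R.T@(t-p),1))
def snap(name):
    from rig import vision
    import cv2
    for n,(k,a,b) in Z.items():
        im=vision.camera(n)['image']
        h,w=(130,165) if n=='scene' else (105,140)
        cv2.imwrite(f'pics/{name}_{n}.png',cv2.resize(im[b:b+h,a:a+w],None,fx=k,fy=k,interpolation=cv2.INTER_CUBIC))
E
python3 - <<'E'
from h import *
st(); go(564,-5.5,112)
# oiler & others from first pictures
np.set_printoptions(precision=1,suppress=True)
print('oiler base',atz('scene',(196,212),0),atz('top',(421,152),0),'spout tip',atz('top',(429,133),172))
E
```

```text
t 3.3 tcp [564.0, -5.1, 231.1] phi 227.9 F [0.7, 0.4, -1.4] M [-0.03, -0.02, 0.01] gap 49.8 j6 28.6
tool shift mm [  0.2  -0.3 119.1]
oiler base [ 735.2 -168.4    0. ] [ 709.9 -178.7    0. ] spout tip [ 725.7 -158.6  172. ]
```

move_arm --series '[0, 0, 0.04, 0, 0.05, 0, 0, 0.04, 0, 0.05, 0, 0, 0.02, 0, 0.05, 0, 0, 0.01, 0, 0.05, 0, 0, 0.005, 0, 0.05, 0, 0, 0.004, 0, 0.05, 0, 0, 0, 0, 0.05]'

```text
clock: 4.0
tcp_pos: [564.6, -4.9, 112.8]
tool_rot: [[-0.667, -0.745, 0.001], [-0.745, 0.667, 0.0], [-0.001, -0.001, -1.0]]
contact_force: [-0.3, 0.6, 0.5]
finger_gap: 49.7
```

Run:
```python
from h import *
s=st(); print(np.round(s['joints'],1)); go(564,-5.5,112); snap('lev1')
```

```text
t 4.0 tcp [564.6, -4.9, 112.8] phi 228.1 F [-0.3, 0.6, 0.5] M [0.05, 0.01, -0.01] gap 49.7 j6 28.8
[ 19.4  16.3 -22.4   0.  -51.2  28.8]
tool shift mm [0.8 0.1 0.8]
```

View pics/lev1_scene.png

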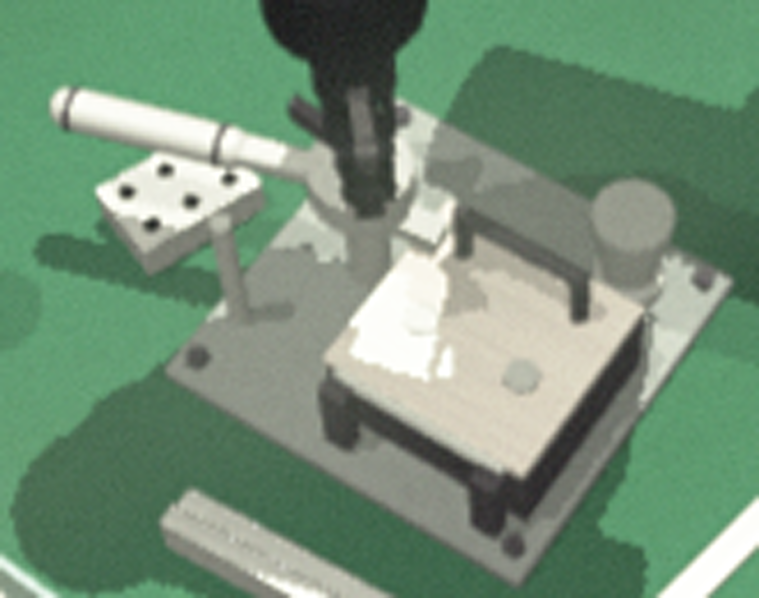

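The fingers are over the head without contact, and the tab at (300,110) is just left of them. Sweeping counter-clockwise.

move_arm --series '[0, 0, 0, -6, 0.05, 0, 0, 0, -6, 0.05, 0, 0, 0, -6, 0.05, 0, 0, 0, -6, 0.05, 0, 0, 0, -6, 0.05, 0, 0, 0, -6, 0.05, 0, 0, 0, -6, 0.05, 0, 0, 0, -6, 0.05, 0, 0, 0, -6, 0.05, 0, 0, 0, -4, 0.05, 0, 0, 0, 0, 0.05]'

```text
clock: 5.2
tcp_pos: [561.7, -6.2, 112.4]
tool_rot: [[0.28, -0.96, -0.004], [-0.96, -0.28, -0.001], [0.0, 0.004, -1.0]]
contact_force: [-6.2, -2.7, 1.5]
finger_gap: 50.1
```

Run:
```python
from h import *
s=st();  snap('lev2')
```

```text
t 5.2 tcp [561.7, -6.2, 112.4] phi 286.3 F [-6.2, -2.7, 1.5] M [-1.16, 2.47, -0.22] gap 50.1 j6 86.9
```

View pics/lev2_scene.png

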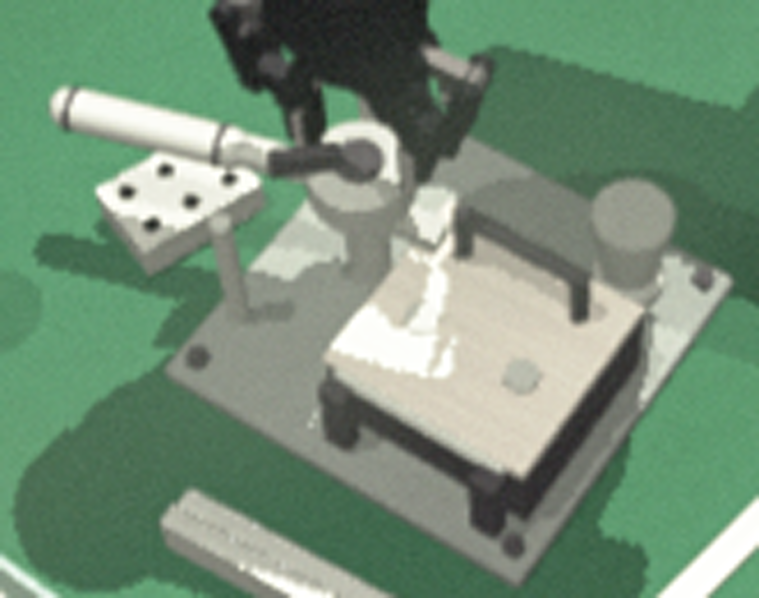

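View pics/lev2_top.png

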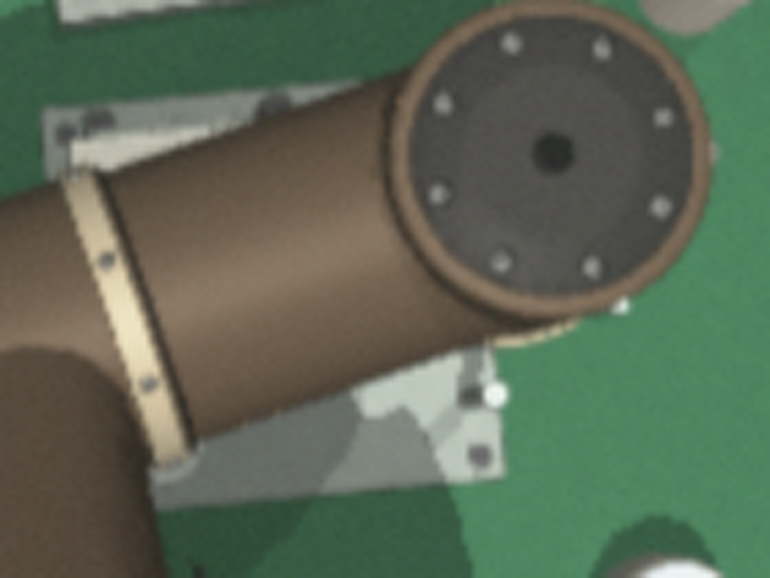

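The tab has moved to tip (272,162) in the scene view and now lies over the handle. The handle has not moved. Measuring the angle.

Run:
```python
from h import *
c=atz('scene',uz('scene',361,160),118)
for uv,z in (((272,160),126),((275,165),122)):
    t=atz('scene',uz('scene',*uv),z); d=t-c; print(np.degrees(np.arctan2(d[1],d[0])),np.hypot(*d[:2]))
# predicted pixels for tab tip at several angles
for a in (-91,-68.8,-60,-50,-43.8):
    q=c+[45*np.cos(np.radians(a)),45*np.sin(np.radians(a)),12]; u=proj('scene',q); print(a,(u-[210,140])*4.6)
```

```text
-44.02047540187281 43.67816392539182
-43.52712410545858 42.603819358110556
-91 [290.80561143  97.42670668]
-68.8 [272.52213819 122.10803593]
-60 [268.5904241  133.13048987]
-50 [266.64333014 146.04834585]
-43.8 [266.82263044 154.10486957]
```

The lever reads about -44° in the world, +0.43 rad relative to the handle, so it is fully over. Next I'll retract and go to the handle grip.

move_arm --series '[0, 0, 0, 6, 0.05, 0, 0, 0, 6, 0.05, 0, 0, -0.03, 0, 0.05, 0, 0, -0.03, 0, 0.05, 0, 0, 0, 8.1, 0.04, 0, 0, 0, 8.1, 0.04, 0, 0, 0, 8.1, 0.04, 0, 0, 0, 8.1, 0.04, 0, 0, 0, 8.1, 0.04, 0, 0, 0, 8.1, 0.04, 0, 0, 0, 8.1, 0.04, 0, 0, 0, 8.1, 0.04, 0, 0, 0, 8.1, 0.04, 0, -0.0434, 0, 0, 0.04, 0, -0.0434, 0, 0, 0.04, 0, -0.0434, 0, 0, 0.04, 0, 0, 0, 0, 0.04]'

```text
clock: 7.0
tcp_pos: [612.8, -130.4, 172.7]
tool_rot: [[-0.933, -0.359, 0.001], [-0.359, 0.933, -0.001], [-0.001, -0.001, -1.0]]
contact_force: [-0.3, -0.2, 0.2]
finger_gap: 39.7
```

Run:
```python
from h import *
s=st();  go(611,-126.7,82); snap('han1')
```

```text
t 7.0 tcp [612.8, -130.4, 172.7] phi 201.1 F [-0.3, -0.2, 0.2] M [0.04, 0.11, 0.02] gap 39.7 j6 15.2
tool shift mm [ 0.4  4.2 90.7]
```

View pics/han1_scene.png

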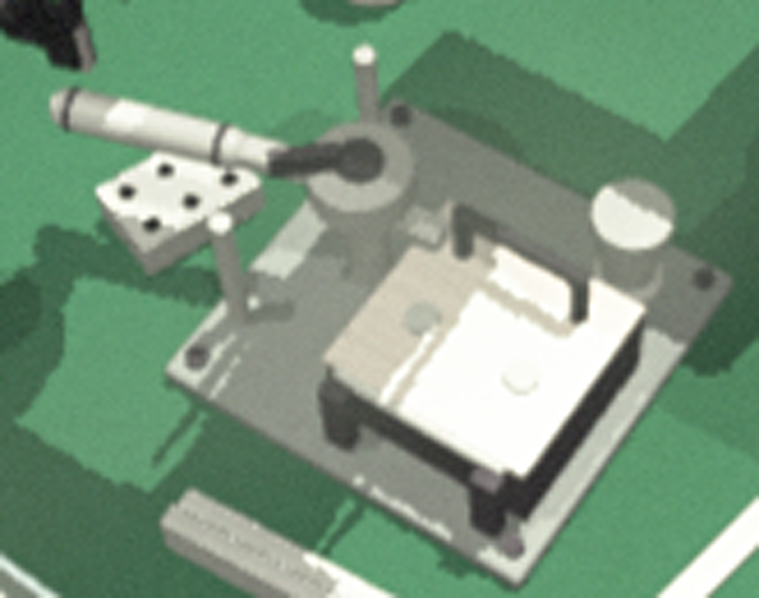

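The handle shows no change and the lever is over. Descending to straddle the grip.

move_arm --series '[0, 0.004, 0.03, 0, 0.04, 0, 0, 0.03, 0, 0.04, 0, 0, 0.02, 0, 0.04, 0, 0, 0.01, 0, 0.04, 0, 0, 0, 0, 0.027, 0, 0, 0, 0, 0.027, 0, 0, 0, 0, 0.027]'

```text
clock: 7.8
tcp_pos: [610.9, -122.4, 83.8]
tool_rot: [[-0.932, -0.363, 0.002], [-0.363, 0.932, -0.0], [-0.002, -0.001, -1.0]]
contact_force: [0.0, 0.4, -0.5]
finger_gap: 27.0
```

Run:
```python
from h import *
s=st();  go(611,-126.7,82)
```

```text
t 7.8 tcp [610.9, -122.4, 83.8] phi 201.3 F [0.0, 0.4, -0.5] M [0.03, -0.03, -0.04] gap 27.0 j6 14.7
tool shift mm [ 1.5 -4.   1.8]
```

move_arm --series '[-0.011, 0.0005, 0, -5, 0.027, -0.011, 0.0005, 0, -5, 0.027, -0.011, 0.0005, 0, -5, 0.027, -0.011, 0.0005, 0, -5, 0.027, -0.011, 0.0005, 0, -5, 0.027, 0, 0, 0, 0, 0.027]'

```text
clock: 8.4
tcp_pos: [655.5, -92.0, 83.2]
tool_rot: [[-0.69, -0.724, -0.0], [-0.724, 0.69, -0.0], [0.0, -0.0, -1.0]]
contact_force: [-1.6, -0.9, 1.4]
finger_gap: 26.9
```

Run:
```python
from h import *
s=st(); p=np.array(s['tcp_pos'])[:2]-[564,-5.5]; print(np.hypot(*p),np.degrees(np.arctan2(p[1],p[0]))+84.6); snap('st1')
```

```text
t 8.4 tcp [655.5, -92.0, 83.2] phi 226.4 F [-1.6, -0.9, 1.4] M [-0.22, 0.5, 0.02] gap 26.9 j6 37.5
125.92172226827276 41.20727906219855
```

View pics/st1_scene.png

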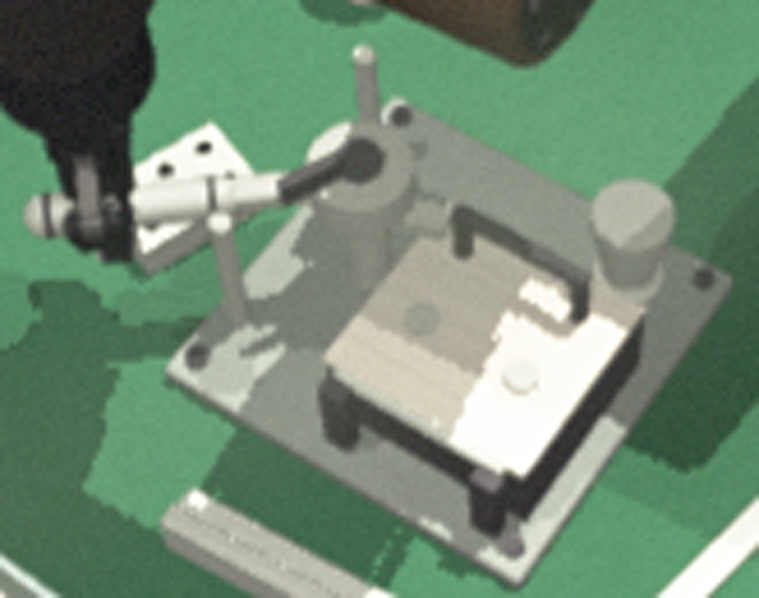

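The handle is at about 41°, near its pillar, with the lever still following it. Now the return stroke, then a full drive stroke.

move_arm --series '[0.0132, 0.0007, 0, 6, 0.027, 0.0132, 0.0007, 0, 6, 0.027, 0.0132, 0.0007, 0, 6, 0.027, 0.0132, 0.0007, 0, 6, 0.027, 0.0132, 0.0007, 0, 6, 0.027, 0.0132, 0.0007, 0, 6, 0.027, 0.0132, 0.0007, 0, 6, 0.027, 0.0132, 0.0007, 0, 6, 0.027, 0.0132, 0.0007, 0, 6, 0.027, 0.0132, 0.0007, 0, 6, 0.027, 0.0132, 0.0007, 0, 6, 0.027, 0.0132, 0.0007, 0, 6, 0.027, 0.0132, 0.0007, 0, 6, 0.027, 0.009, 0.0005, 0, 4, 0.027, 0, 0, 0, 0, 0.027]'

```text
clock: 10.0
tcp_pos: [490.3, -106.9, 83.2]
tool_rot: [[-0.811, 0.586, 0.003], [0.586, 0.811, 0.001], [-0.002, 0.002, -1.0]]
contact_force: [0.3, 0.4, 0.7]
finger_gap: 27.2
```

Run:
```python
from h import *
s=st(); p=np.array(s['tcp_pos'])[:2]-[564,-5.5]; print(np.hypot(*p),np.degrees(np.arctan2(p[1],p[0]))+84.6); snap('st2')
```

```text
t 10.0 tcp [490.3, -106.9, 83.2] phi 144.1 F [0.3, 0.4, 0.7] M [-0.03, -0.02, -0.05] gap 27.2 j6 -46.0
125.3212832606478 -41.401196861339656
```

View pics/st2_scene.png

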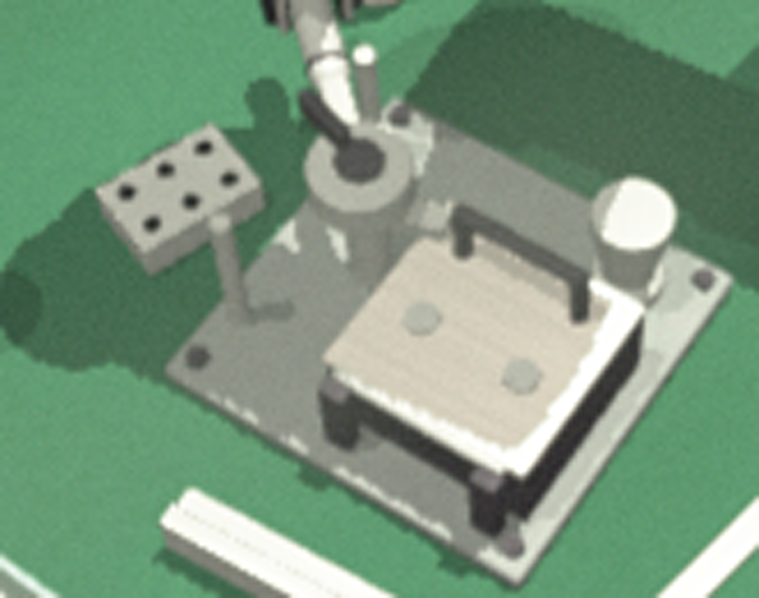

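move_arm --series '[-0.0132, 0.0007, 0, -6, 0.027, -0.0132, 0.0007, 0, -6, 0.027, -0.0132, 0.0007, 0, -6, 0.027, -0.0132, 0.0007, 0, -6, 0.027, -0.0132, 0.0007, 0, -6, 0.027, -0.0132, 0.0007, 0, -6, 0.027, -0.0132, 0.0007, 0, -6, 0.027, -0.0132, 0.0007, 0, -6, 0.027, -0.0132, 0.0007, 0, -6, 0.027, -0.0132, 0.0007, 0, -6, 0.027, -0.0132, 0.0007, 0, -6, 0.027, -0.0132, 0.0007, 0, -6, 0.027, -0.0132, 0.0007, 0, -6, 0.027, -0.009, 0.0005, 0, -4, 0.027, 0, 0, 0, 0, 0.027]'

```text
clock: 11.6
tcp_pos: [655.2, -91.7, 81.6]
tool_rot: [[-0.689, -0.724, -0.002], [-0.724, 0.689, -0.0], [0.002, 0.001, -1.0]]
contact_force: [-1.4, -0.2, 1.5]
finger_gap: 27.2
```

Run:
```python
from h import *
s=st(); p=np.array(s['tcp_pos'])[:2]-[564,-5.5]; print(np.hypot(*p),np.degrees(np.arctan2(p[1],p[0]))+84.6); snap('st3')
```

```text
t 11.6 tcp [655.2, -91.7, 81.6] phi 226.4 F [-1.4, -0.2, 1.5] M [-0.25, 0.57, -0.03] gap 27.2 j6 37.5
125.54223975566251 41.220866251813234
```

View pics/st3_scene.png

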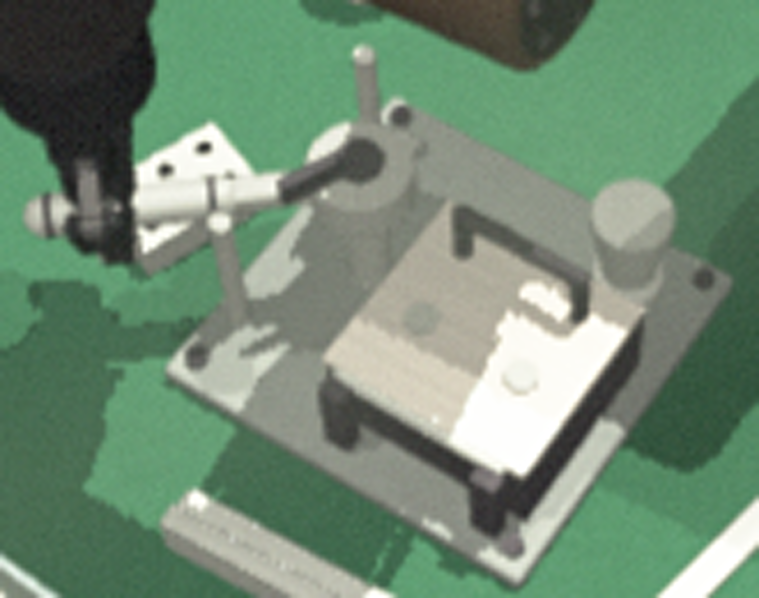

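View pics/st3_top.png

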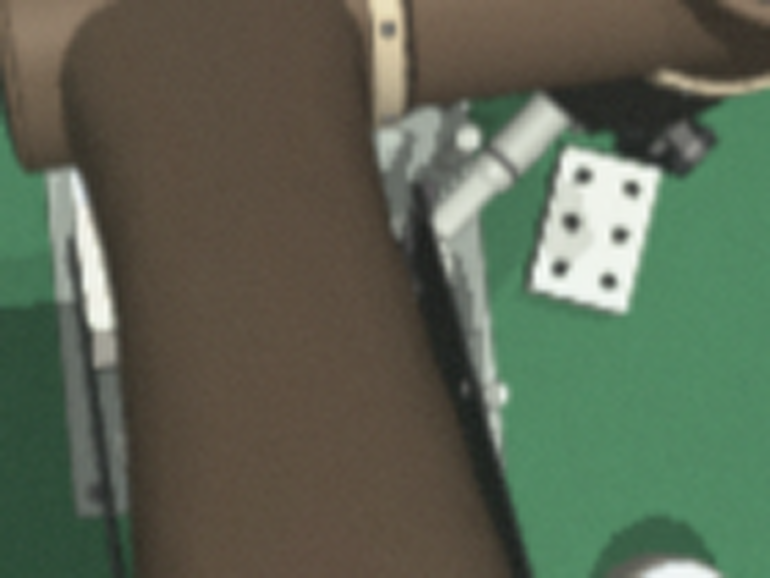

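Run:
```python
from h import *
for a in (0,.3,.8,1.0,1.2,1.4,1.6,1.8,2.0,2.2):
    o=[]
    for r,w in((46,-8),(46,8),(46,0)):
        t=np.radians(95.4)+a; q=[565+r*np.cos(t)-w*np.sin(t),-5+r*np.sin(t)+w*np.cos(t),81]
        o.append(((proj('scene',q)-[210,140])*4.6).round().tolist())
    print(a,o)
import cv2
im=cv2.imread('pics/st3_scene.png')[90:270,290:470]; cv2.imwrite('pics/st3z.png',cv2.resize(cv2.convertScaleAbs(im,alpha=1.6),None,fx=3.3,fy=3.3,interpolation=cv2.INTER_CUBIC))
```

```text
0 [[428.0, 252.0], [446.0, 230.0], [437.0, 241.0]]
0.3 [[444.0, 233.0], [453.0, 208.0], [449.0, 220.0]]
0.8 [[454.0, 196.0], [448.0, 171.0], [451.0, 183.0]]
1.0 [[452.0, 181.0], [439.0, 158.0], [445.0, 169.0]]
1.2 [[446.0, 167.0], [428.0, 147.0], [437.0, 157.0]]
1.4 [[437.0, 155.0], [415.0, 137.0], [426.0, 146.0]]
1.6 [[425.0, 144.0], [399.0, 131.0], [412.0, 137.0]]
1.8 [[410.0, 135.0], [382.0, 127.0], [396.0, 131.0]]
2.0 [[394.0, 129.0], [364.0, 126.0], [379.0, 127.0]]
2.2 [[377.0, 126.0], [347.0, 127.0], [362.0, 127.0]]
```

View pics/st3z.png

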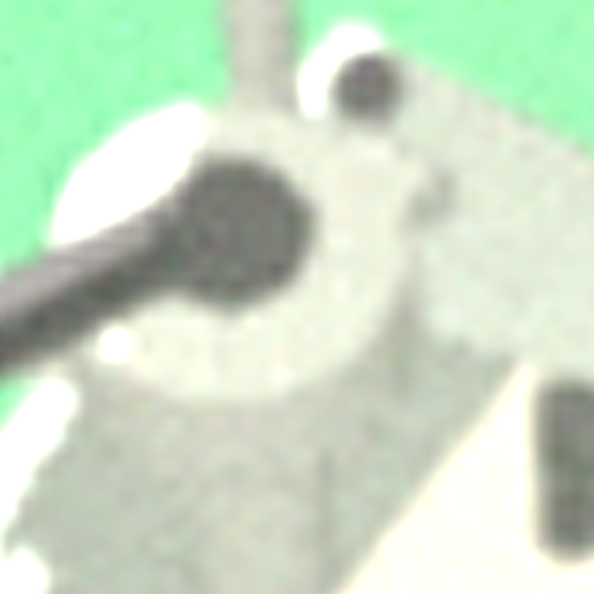

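A dog corner shows at about (419,135) and its end face at (423,148). That fits a dog angle of about 1.6 rad, well clear. I'll retract and go over to the lid bar at about (549, 85, 105).

move_arm --series '[0, 0, 0, 0, 0.04, 0, 0, 0, 0, 0.04, 0, 0, -0.03, 0, 0.04, 0, 0, -0.03, 0, 0.04, 0, 0, -0.03, 0, 0.04, 0, 0, 0, 8.2, 0.04, 0, 0, 0, 8.2, 0.04, 0, 0, 0, 8.2, 0.04, 0, 0, 0, 8.2, 0.04, 0, 0, 0, 8.2, 0.04, 0.0178, 0.0372, 0, 0, 0.04, 0.0178, 0.0372, 0, 0, 0.04, 0.0178, 0.0372, 0, 0, 0.04, 0.0178, 0.0372, 0, 0, 0.04, 0.0178, 0.0372, 0, 0, 0.04, 0, 0, 0, 0, 0.04]'

```text
clock: 13.3
tcp_pos: [548.0, 88.8, 173.1]
tool_rot: [[-0.995, -0.095, 0.001], [-0.095, 0.995, 0.002], [-0.002, 0.001, -1.0]]
contact_force: [0.4, -0.3, 0.5]
finger_gap: 40.1
```

Run:
```python
from h import *
s=st(); go(549,85,86); snap('bar1')
```

```text
t 13.3 tcp [548.0, 88.8, 173.1] phi 185.5 F [0.4, -0.3, 0.5] M [-0.02, -0.05, 0.03] gap 40.1 j6 -23.9
tool shift mm [-0.5 -4.  87.1]
```

View pics/bar1_scene.png

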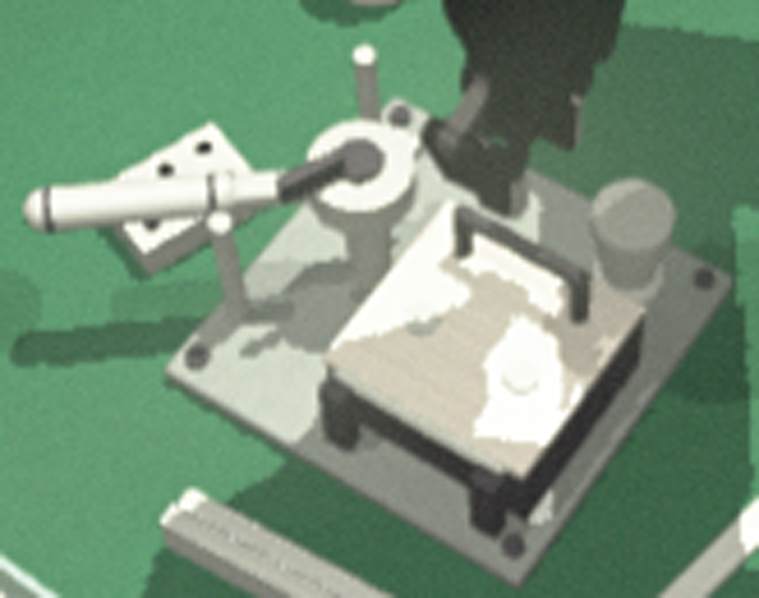

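View pics/bar1_top.png

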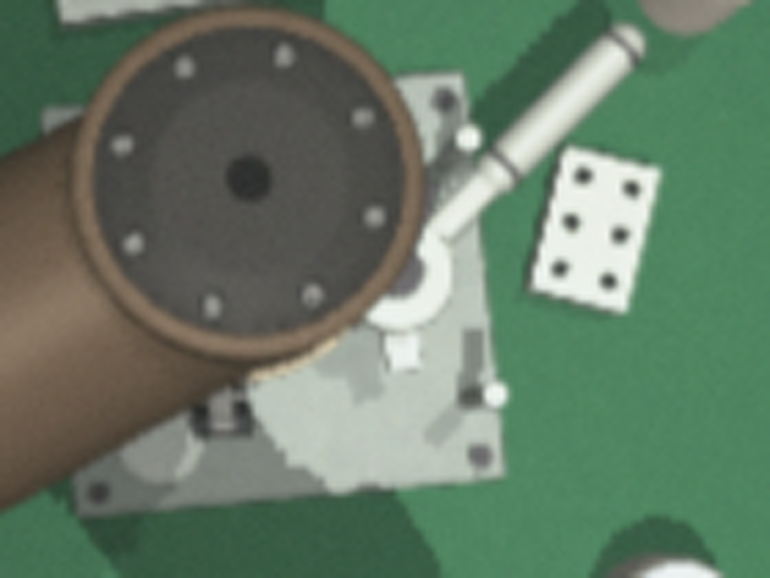

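The top view shows the dog at (402,352), pointing straight away from the lid side at about 1.6 rad, so it is clear. Descending onto the bar and gripping.

move_arm --series '[0, -0.004, 0.03, 0, 0.04, 0, 0, 0.03, 0, 0.04, 0, 0, 0.02, 0, 0.04, 0, 0, 0.007, 0, 0.04, 0, 0, 0, 0, 0.0, 0, 0, 0, 0, 0.0, 0, 0, 0, 0, 0.0, 0, 0, 0, 0, 0.0, 0, 0, 0, 0, 0.0]' --newtons 30

```text
clock: 14.3
tcp_pos: [547.9, 80.8, 85.9]
tool_rot: [[-0.996, -0.091, -0.003], [-0.091, 0.996, -0.001], [0.003, -0.0, -1.0]]
contact_force: [-7.7, 0.1, 1.2]
finger_gap: 8.9
```

Run:
```python
from h import *
s=st(); go(549,85,86); snap('bar2')
```

```text
t 14.3 tcp [547.9, 80.8, 85.9] phi 185.2 F [-7.7, 0.1, 1.2] M [0.01, 2.78, 0.01] gap 8.9 j6 -23.3
tool shift mm [-1.5  4.1 -0.1]
```

View pics/bar2_scene.png

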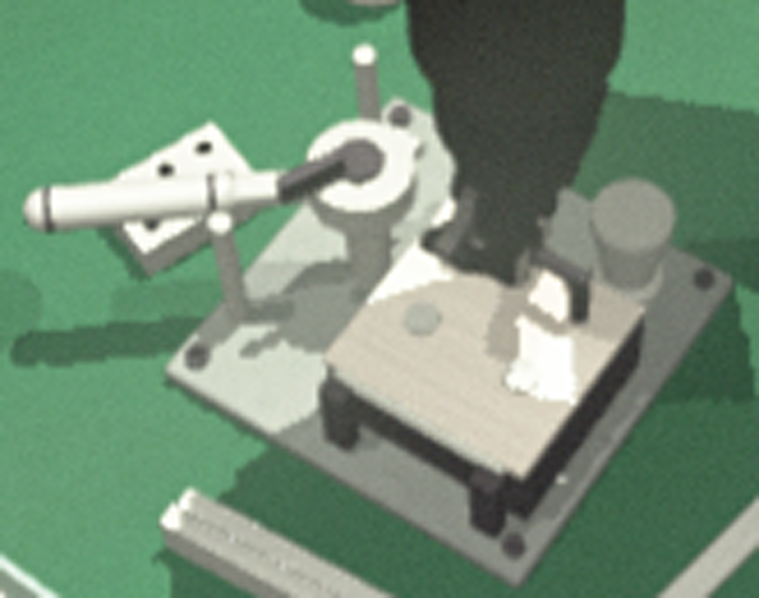

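The bar is gripped (gap 8.9 mm). Next, the lift arc rows.

Run:
```python
import numpy as np
r=np.hypot(90,42.5);a=np.radians(154.72-np.arange(0,104,5)); X=r*np.cos(a);Zz=r*np.sin(a)
print(np.c_[np.arange(5,104,5),np.round(-np.diff(X)/1000,4),np.round(-np.diff(Zz)/1000,4)].tolist())
```

```text
[[5.0, -0.004, -0.0077], [10.0, -0.0047, -0.0073], [15.0, -0.0053, -0.0069], [20.0, -0.0059, -0.0064], [25.0, -0.0064, -0.0058], [30.0, -0.0069, -0.0053], [35.0, -0.0073, -0.0046], [40.0, -0.0077, -0.004], [45.0, -0.008, -0.0033], [50.0, -0.0083, -0.0026], [55.0, -0.0085, -0.0018], [60.0, -0.0086, -0.0011], [65.0, -0.0087, -0.0003], [70.0, -0.0087, 0.0004], [75.0, -0.0086, 0.0012], [80.0, -0.0085, 0.0019], [85.0, -0.0083, 0.0027], [90.0, -0.008, 0.0034], [95.0, -0.0077, 0.004], [100.0, -0.0073, 0.0047]]
```

move_arm --series '[-0.004, 0, -0.0077, 0, 0, -0.0047, 0, -0.0073, 0, 0, -0.0053, 0, -0.0069, 0, 0, -0.0059, 0, -0.0064, 0, 0, -0.0064, 0, -0.0058, 0, 0, -0.0069, 0, -0.0053, 0, 0, 0, 0, 0, 0, 0]'

```text
clock: 15.1
tcp_pos: [581.2, 84.0, 127.1]
tool_rot: [[-0.996, -0.092, -0.003], [-0.092, 0.996, -0.001], [0.003, -0.0, -1.0]]
contact_force: [-14.6, 1.3, 14.8]
finger_gap: 8.7
```

Run:
```python
from h import *
s=st(); snap('lift1')
```

```text
t 15.1 tcp [581.2, 84.0, 127.1] phi 185.3 F [-14.6, 1.3, 14.8] M [0.49, 5.62, 0.07] gap 8.7 j6 -22.0
```

View pics/lift1_scene.png

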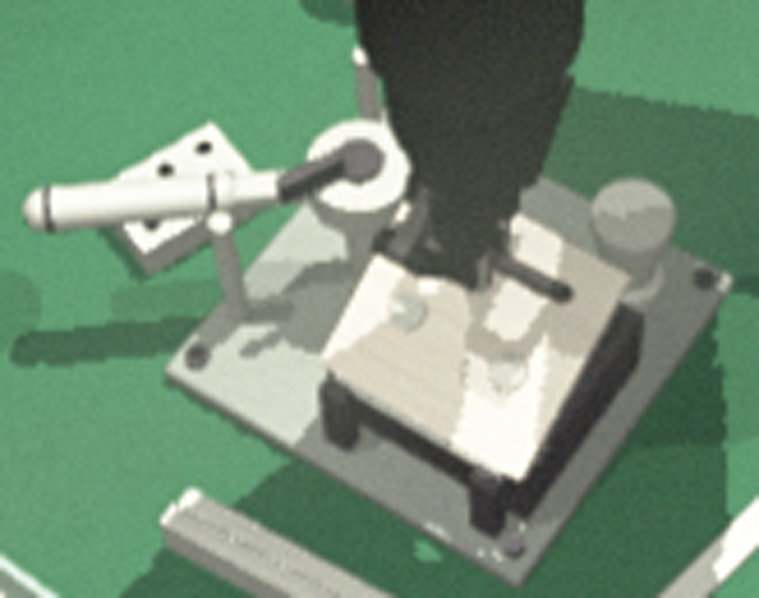

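The lid is rising, about 30° up. The outward radial force of about 20 N means my arc runs roughly 2 mm too tight, so I'll correct outward and continue.

move_arm --series '[0.0015, 0, -0.002, 0, 0, -0.0073, 0, -0.0046, 0, 0, -0.0077, 0, -0.004, 0, 0, -0.008, 0, -0.0033, 0, 0, -0.0083, 0, -0.0026, 0, 0, -0.0085, 0, -0.0018, 0, 0, -0.0086, 0, -0.0011, 0, 0, 0, 0, 0, 0, 0]'

```text
clock: 16.0
tcp_pos: [631.9, 89.0, 146.0]
tool_rot: [[-0.996, -0.092, 0.003], [-0.092, 0.996, 0.0], [-0.003, -0.0, -1.0]]
contact_force: [-3.6, -0.1, 8.1]
finger_gap: 8.7
```

Run:
```python
from h import *
s=st()
```

```text
t 16.0 tcp [631.9, 89.0, 146.0] phi 185.3 F [-3.6, -0.1, 8.1] M [-0.19, 1.3, 0.02] gap 8.7 j6 -20.3
```

move_arm --series '[-0.0087, 0, -0.0013, 0, 0, -0.0087, 0, 0.0004, 0, 0, -0.0086, 0, 0.0012, 0, 0, -0.0085, 0, 0.0019, 0, 0, -0.0083, 0, 0.0027, 0, 0, -0.008, 0, 0.0034, 0, 0, 0, 0, 0, 0, 0]'

```text
clock: 16.7
tcp_pos: [681.9, 93.8, 135.2]
tool_rot: [[-0.996, -0.092, 0.001], [-0.092, 0.996, -0.0], [-0.001, -0.0, -1.0]]
contact_force: [1.0, -0.6, 3.2]
finger_gap: 9.2
```

Run:
```python
from h import *
s=st(); snap('lift2')
```

```text
t 16.7 tcp [681.9, 93.8, 135.2] phi 185.3 F [1.0, -0.6, 3.2] M [0.08, -0.17, 0.04] gap 9.2 j6 -18.8
```

View pics/lift2_scene.png

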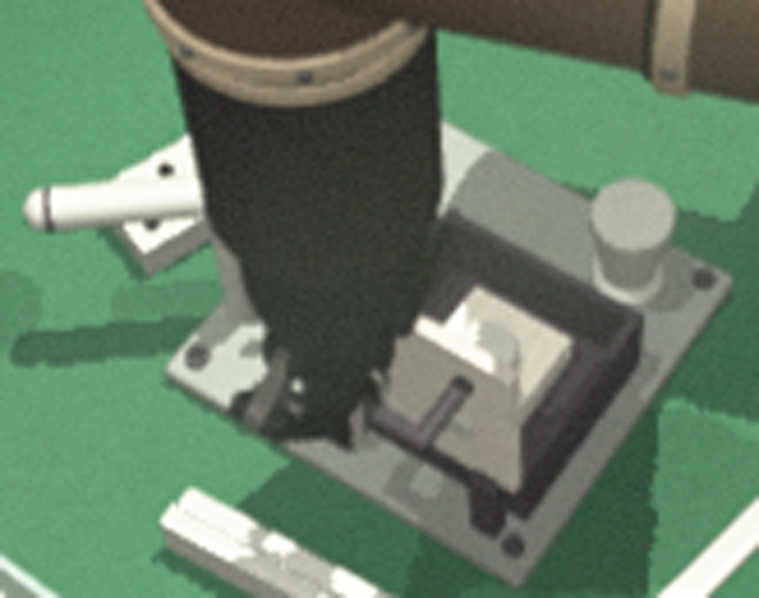

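The lid is about vertical and forces are low. Two more arc steps, nearly to the stop.

move_arm --series '[-0.0039, 0, 0.0019, 0, 0, -0.0038, 0, 0.0021, 0, 0, -0.0037, 0, 0.0023, 0, 0, -0.0036, 0, 0.0024, 0, 0, 0, 0, 0, 0, 0]'

```text
clock: 17.3
tcp_pos: [694.8, 95.0, 127.8]
tool_rot: [[-0.996, -0.093, -0.001], [-0.093, 0.996, -0.001], [0.001, -0.001, -1.0]]
contact_force: [-5.1, 1.7, 10.5]
finger_gap: 8.3
```

Run:
```python
from h import *
s=st()
```

```text
t 17.3 tcp [694.8, 95.0, 127.8] phi 185.3 F [-5.1, 1.7, 10.5] M [0.41, 2.74, 0.05] gap 8.3 j6 -18.4
```

Some force has built up, probably the stop. Opening slightly so the lid settles.

move_arm --series '[0, 0, 0, 0, 0.018, 0, 0, 0, 0, 0.018, 0, 0, 0, 0, 0.018, 0, 0, 0, 0, 0.018, 0, 0, 0, 0, 0.018]'

```text
clock: 17.8
tcp_pos: [696.9, 95.2, 128.7]
tool_rot: [[-0.996, -0.093, 0.004], [-0.093, 0.996, 0.0], [-0.004, 0.0, -1.0]]
contact_force: [0.9, 1.3, 8.6]
finger_gap: 18.1
```

Run:
```python
from h import *
s=st(); snap('lift3')
```

```text
t 17.8 tcp [696.9, 95.2, 128.7] phi 185.3 F [0.9, 1.3, 8.6] M [0.19, -0.03, 0.03] gap 18.1 j6 -18.4
```

View pics/lift3_scene.png

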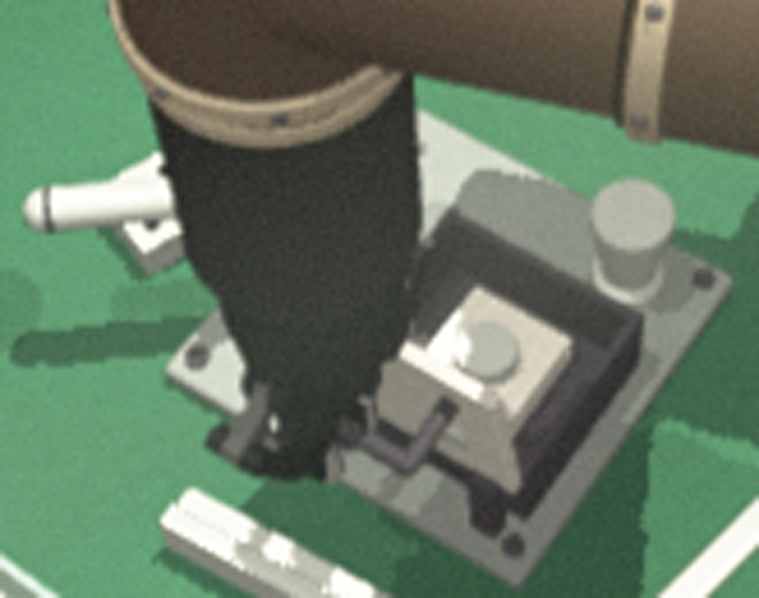

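An upward 8.6 N remains, probably the lid edge or bar touching the gripper. Rising a little and re-checking.

move_arm --series '[0, 0, -0.003, 0, 0.018, 0, 0, -0.003, 0, 0.018, 0, 0, 0, 0, 0.018, 0, 0, 0, 0, 0.018]'

```text
clock: 18.3
tcp_pos: [695.5, 95.0, 133.1]
tool_rot: [[-0.996, -0.092, 0.0], [-0.092, 0.996, 0.0], [-0.0, -0.0, -1.0]]
contact_force: [1.1, -0.1, 0.6]
finger_gap: 17.9
```

Run:
```python
from h import *
s=st(); snap('lift4')
```

```text
t 18.3 tcp [695.5, 95.0, 133.1] phi 185.3 F [1.1, -0.1, 0.6] M [0.01, -0.47, -0.06] gap 17.9 j6 -18.4
```

View pics/lift4_scene.png

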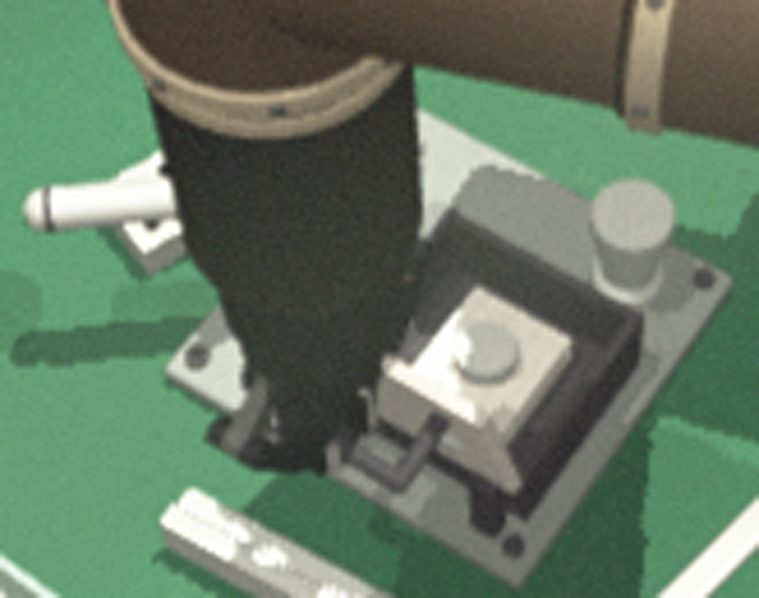

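The contact is gone and the lid has settled further open. Retracting straight up.

move_arm --series '[0, 0, -0.006, 0, 0.018, 0, 0, -0.01, 0, 0.018, 0, 0, -0.01, 0, 0.018, 0, 0, 0, 0, 0.018]'

```text
clock: 18.8
tcp_pos: [696.1, 95.2, 161.6]
tool_rot: [[-0.996, -0.092, 0.003], [-0.092, 0.996, 0.001], [-0.003, 0.001, -1.0]]
contact_force: [0.1, 0.3, 0.6]
finger_gap: 18.2
```

Run:
```python
from h import *
s=st(); snap('lift5')
```

```text
t 18.8 tcp [696.1, 95.2, 161.6] phi 185.3 F [0.1, 0.3, 0.6] M [0.02, -0.04, -0.01] gap 18.2 j6 -18.4
```

View pics/lift5_scene.png

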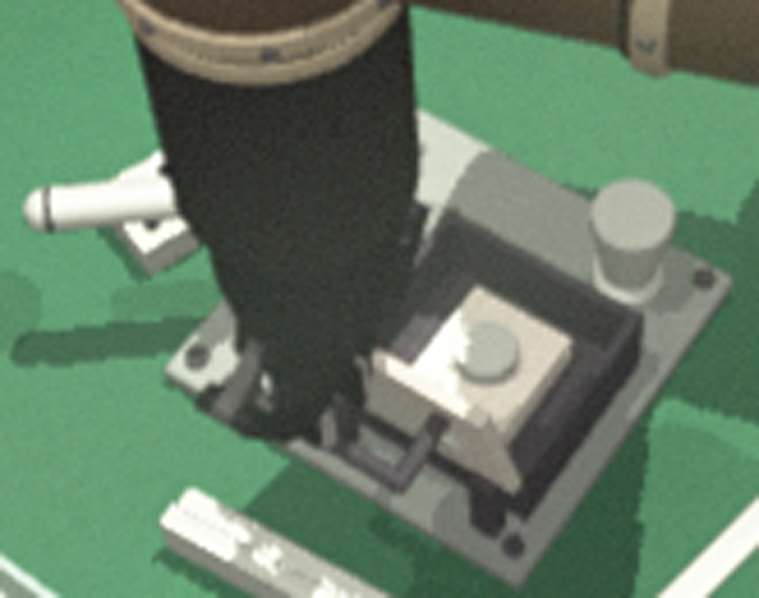

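The fingers are free and the lid is standing open. I'll go up well clear and back toward the robot for a last look.

move_arm --series '[0, 0, -0.04, 0, 0.018, 0, 0, -0.04, 0, 0.018, 0, 0, -0.04, 0, 0.018, 0.03, 0.03, 0, 0, 0.018, 0.03, 0.035, 0, 0, 0.018, 0.03, 0.035, 0, 0, 0.018, 0.03, 0.035, 0, 0, 0.018, 0.03, 0.035, 0, 0, 0.018, 0.03, 0.035, 0, 0, 0.018, 0.03, 0.035, 0, 0, 0.018, 0, 0, 0, 0, 0.018, 0, 0, 0, 0, 0.018]'

```text
clock: 20.1
tcp_pos: [463.0, 315.4, 279.1]
tool_rot: [[-0.996, -0.095, -0.0], [-0.095, 0.996, -0.0], [0.0, -0.0, -1.0]]
contact_force: [-0.1, 0.0, -0.5]
finger_gap: 17.8
```

Run:
```python
from h import *
s=st(); snap('end')
from rig import vision; import cv2
cv2.imwrite('pics/endfull.png',vision.camera('scene')['image'])
```

```text
t 20.1 tcp [463.0, 315.4, 279.1] phi 185.4 F [-0.1, 0.0, -0.5] M [-0.08, -0.06, 0.0] gap 17.8 j6 -48.8
```

View pics/end_scene.png

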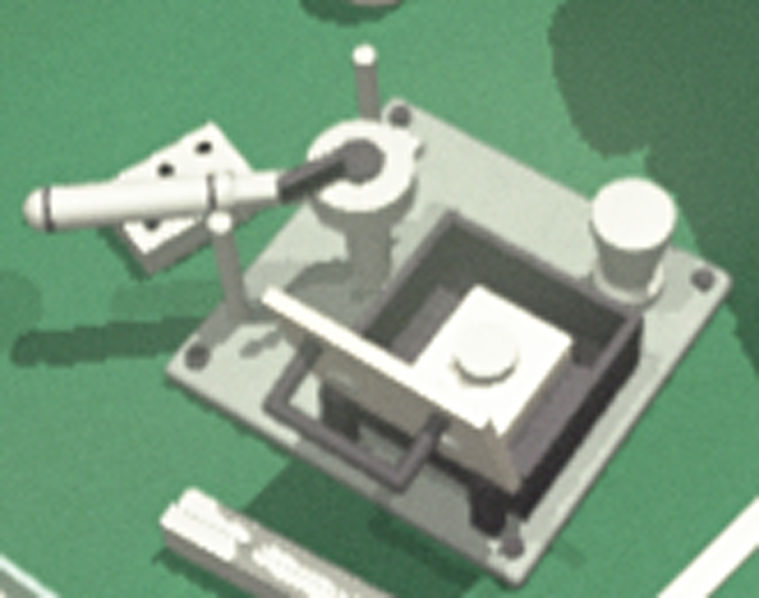

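View pics/end_top.png

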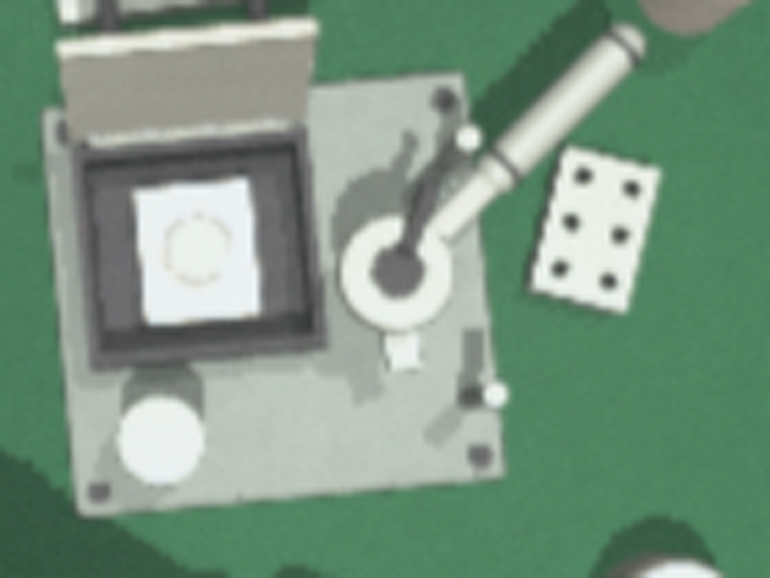

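View pics/endfull.png

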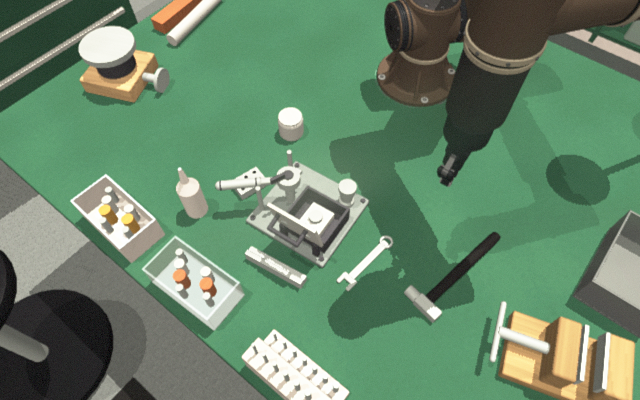

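The lid stands open, with its bar from (275,405) to (400,485). The dog is at (402,352) in the top view, the lever is on the counter-clockwise side, and the bystanders look unmoved. One numeric check of the lid angle before handing in.

Run:
```python
from h import *
y=np.radians(5.4); ex=np.array([np.cos(y),np.sin(y),0]); ey=np.array([-np.sin(y),np.cos(y),0]); hg=np.array([638,93.5,62.5])
for al in (1.6,1.7,1.75,1.8):
    a=np.radians(154.5)-al
    b=hg+99.7*(np.cos(a)*ex+np.sin(a)*np.array([0,0,1]))
    print(al,[((proj('scene',b+k*ey)-[210,140])*4.6).round().tolist() for k in(-35,0,35)])
```

```text
1.6 [[292.0, 365.0], [355.0, 403.0], [419.0, 441.0]]
1.7 [[282.0, 385.0], [345.0, 422.0], [409.0, 460.0]]
1.75 [[277.0, 394.0], [340.0, 432.0], [404.0, 470.0]]
1.8 [[272.0, 404.0], [335.0, 442.0], [399.0, 480.0]]
```

The observed bar position matches 1.8 rad, so the lid is on its stop.

```bash
python3 -c "
from rig import close_job
print(close_job())"
```

```text
the job is handed in; nothing more can be done
None
```

The lever is flipped to loosen, the dog is clear, and the lid is open on its stop. I handed the job in at about 20 s of the 67 s limit; it reports no verdict.

- **Lever:** I swept the tab over with one finger while yawing the gripper above the bolt. It measured about +0.43 rad relative to the handle and was still on the loosening side in the last pictures.
- **Dog:** I straddled the handle loosely and made one part stroke, one return and one full drive stroke, without touching the dog. The pictures put it at about 1.6 rad.
- **Lid:** I gripped the bar and lifted the lid along its arc. In the last picture the bar matches the 1.8 rad prediction, so it is on the stop.
- **Rest of the bench:** The arm is well clear and reads no contact force. The other things on the bench look unmoved; I judged that by eye and did not measure it.

**Corrections on the way:**
- My lift arc ran about 2 mm tight, giving about 21 N at the wrist partway up, so I moved it outward.
- About 9 N remained on the gripper when I opened it near the stop. I rose a few millimetres, the force vanished, and the lid settled onto the stop by itself.

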